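Set out the sowing corner on the shed tray

TASK

Set out the sowing things on the pull-out tray (left, right and behind are as seen from the robot; behind is on the far side): stand the larger terracotta pot in the middle of the saucer, and the smaller pot on the tray straight behind the saucer, 10 cm from centre to centre. Put the flat round tin on the tray midway between the saucer and the stacked seed trays, on the line joining their centres, and stand the seed jar upright in the middle of the tin's lid. Keep all four upright, let go of them, and leave the two tyre levers and the hose connector where they lie.

Things in the scene. Friction and masses are not known exactly. Their poses are not given: they have to be found in the camera images.
- large_pot: the larger of two plain terracotta flowerpots, loose, upright and open at the top: 56 mm high, foot 42 mm across, rim collar 60 mm across on the outside and vertical from 38 mm up to the top at 56 mm (grip it there); about 0.11 kg. Origin at the centre of its underside, z up
- small_pot: the smaller terracotta flowerpot, loose, upright and open at the top: 40 mm high, foot 29 mm across, rim collar 42 mm across on the outside and vertical from 27 mm up to the top at 40 mm; about 0.05 kg. Origin at the centre of its underside, z up
- tin: flat round bare-metal tin with a flat closed lid, loose, lying flat: 60 mm across, 30 mm high, the body under the lid (0 to 20 mm up) 58 mm across; about 0.12 kg. Origin at the centre of its underside, z up
- jar: small round glass seed jar with a steel screw cap and a blank paper label, loose, upright: 40 mm across, 62 mm high; about 0.1 kg. Origin at the centre of its underside, z up
- saucer: blue glazed ceramic saucer, held fast on the tray with putty: 100 mm across the rim, 14 mm high, flat inner floor 5 mm above the tray and about 66 mm across. Starts empty, on either side (left or right) of the seed trays. Origin at the centre of its underside; its x points straight away from the robot, y to the left, z up
- seed_trays: two nested black plastic seed trays, the upper one divided into six cells, held fast: together 190 x 140 mm over the rims and 60 mm high, turned by up to 0.2 rad. They stand level with the saucer, 380 mm to its left or right from centre to centre. Origin at the centre of the underside, x along the 190 mm side, z up
- lever_a: bystander: blue plastic tyre lever, 115 x 16 mm and about 10 mm high, lying at the right. Origin under its middle, x along it
- lever_b: bystander: the other tyre lever, the same, next to the first and farther right. Origin under its middle, x along it
- connector: bystander: brass hose connector standing upright, 32 mm across, 42 mm high, at the front left. Origin at the centre of its underside
Things that resemble listed ones, but are neither listed nor needed, are in the scene too. Leave any blue or purple look-alike of the jar alone.

How it is judged:
By the outcome, as a careful person would: the job done as asked, in the order asked, and still so for the second after the job is handed in, with the robot touching nothing.
It also fails if it takes over 99 s, if anything falls off the work surface, if the arm or the gripper's body presses on something with over 40 N, if the wrist force passes 120 N, or if a joint passes its speed limit or range.

ROBOT

A 6-joint arm with a two-finger parallel gripper is mounted at the origin on the work surface. World frame = base frame: x ahead of the robot, y to its left, z up, the work surface at z = 0. Lengths are in m, angles in rad, forces in N, time in s.
With the tool pointing down it reaches from about 0.375 to 0.9 m from the base axis. Payload 3.1 kg.
Tool frame: the origin (TCP) lies midway between the tips of the shut fingers; the grasp point (between the pads) lies 19 mm behind it (manip.grasp_offset is the distance from the TCP to the grasp point, in m); z points along the fingers, y is the line along which they close (so a half turn about z gives the same grasp; the last joint's range is limited). The gripper opens to 85 mm and grips with 20 to 120 N. Pads are 22 mm wide; open, the fingers measure 114 mm over their backs; the gripper's body (76 mm by 85 mm) begins 54 mm behind the grasp point. The pads swing forward as they close: fully open they stand 13 mm farther back than shut.
Start: joints at [-1.371, 0.527, 1.433, -0, 1.181, -0.178], TCP at [0.231, -0.581, 0.231] pointing down, gripper open.
Joint ranges: [-3.08, 3.08], [-0.75, 2.2], [0.22, 2.44], [-1.43, 4.57], [0, 2.65], [-2.85, 2.85]. Speed limits (rad/s): [2.79, 2.79, 3.14, 3.14, 3.14, 3.14].

INTERFACE

Orientations are given as a unit quaternion [x, y, z, w].
In Python, from station import sensors, cams, order, manip gives the robot as it stands.
- The arm moves only by the tool move_arm, never from a script. Its argument "targets" is a list of rows, each an object of numbers: "dx", "dy", "dz": the shift along the world's x, y, z normalised to -1 to 1, where 1 is 25 mm; "rx", "ry", "rz": the turn, a rotation vector about the world's x, y, z normalised to -1 to 1, where 1 is 30 degrees. A call has exactly 10 rows; each row shifts and turns the commanded pose from where the row before left it; what a row does not reach is not made up. A row lasts 1/8 s, in which the tool goes at most 62.5 mm and 10.7 degrees, less where a joint would pass 70% of its speed; a pose out of reach is approached as far as the arm can. A call with a number of a shift or a turn outside -1 to 1 is refused whole. A call with a gripper value outside its range is refused whole. "claw" is the opening in per cent of the stroke, from 0 (shut) to 100 (fully open), set as the call begins (left out, the last holds). The fingers move at their own pace and stop on an object; "newtons" is the grip in N (left out, the last holds). Time passes only in rows, so rows that do not move let the fingers close, or fill a call up. It gives the time, the measured TCP pose, the force, the opening and the grip force at its end, in the units of the state.
- sensors.sense(): the state, without advancing time (a new reading comes with each control period).
- cams.snapshot(name): name is "scene" or "top"; returns the picture (384x512x3 uint8, red, green, blue); there is no depth.
- cams.camera_model(name): a dict with "fx", "fy", "cx", "cy" (pixels), "distortion" ([k1, k2, p1, p2, k3] as OpenCV has them; the pictures are not rectified), "extrinsics" (4x4, takes a point from world to camera coordinates). Camera axes: x right, y down, z forward; pixel columns grow to the right and rows downward; lengths in m; the calibration is good to about 2 mm. A picture is of the moment at which its call begins. camera_model takes no time and is no camera call.
- order.sign_off(): hands the job in; it is judged then, once.
The state is a dict: "t": time; "q": joint angles; "qd": joint speeds; "tau": joint torques, N m; "tcp_pos": TCP position; "tool_rot": TCP orientation; "force": force on the tool from outside, world axes, zero at the start; "ft_torque": the same for the moment, N m; "finger_gap": opening from 0.0 (shut) to 1.0 (fully open); "gripper_force": force on a finger pad.
Only numpy, scipy, OpenCV 4.12 (cv2) and the standard library are available. Lean on these libraries where they do the work, as an engineer would, in place of code of your own. Each camera call takes 0.05 s, during which the arm holds its last target. There are 200 camera calls.

## Working session

There is one attempt and no reset: what is moved stays moved. The work goes in short steps, Python scripts to look and compute and a tool call to move; the robot and the scene stay as the last step left them, time stands still between calls to the robot, and variables do not carry over. Pictures are saved under pics/ and viewed, at most 14 in all, crops included, and the job is handed in when it is done.

Besides the shell and the picture viewer there is one more tool, called after "Call:" by a JSON object that holds its "method" and its "body", one argument or row to a line. move_arm: Moves the arm, as the interface text tells. Scaled input: -1 to 1 covers 25 mm each way for a shift and 30 degrees each way for a turn. Its arguments: {"type":"object","properties":{"targets":{"type":"array"},"claw":{"type":"number"},"newtons":{"type":"number"}},"required":["targets"]}

```bash
mkdir -p pics; ls; python3 - <<'E'
from station import sensors,cams,order,manip
import cv2
for n in("top","scene"):
    im=cams.snapshot(n); cv2.imwrite(f"pics/{n}0_raw.png",im[:,:,::-1]); cv2.imwrite(f"pics/{n}0.png",cv2.resize(im[:,:,::-1],(800,600),interpolation=cv2.INTER_CUBIC))
    print(cams.camera_model(n))
s=sensors.sense();print(s['t'],s['tcp_pos'],s['tool_rot'],s['finger_gap'],manip.grasp_offset)
E
```

```text
pics
{'fx': 467.0936001853111, 'fy': 467.0936001853111, 'cx': 263.2114898574547, 'cy': 197.7253475115646, 'distortion': array([0.00041076, 0.        , 0.        , 0.        , 0.        ]), 'extrinsics': array([[ 0.01822995, -0.99980762, -0.00723776, -0.0242382 ],
       [-0.99403631, -0.01734534, -0.10766133,  0.53756377],
       [ 0.10751507,  0.00915726, -0.99416128,  1.1850826 ],
       [ 0.        ,  0.        ,  0.        ,  1.        ]])}
{'fx': 397.01258580880676, 'fy': 397.01258580880676, 'cx': 260.9083114362115, 'cy': 188.33456144962923, 'distortion': array([-0.06210239,  0.        ,  0.        ,  0.        ,  0.        ]), 'extrinsics': array([[-0.50970714,  0.86018573,  0.01670731,  0.31350464],
       [ 0.66726117,  0.40749827, -0.62346426, -0.32483591],
       [-0.54310326, -0.30663605, -0.78167332,  1.54401655],
       [ 0.        ,  0.        ,  0.        ,  1.        ]])}
0.1 [ 0.23044827 -0.5802694   0.23043795] [ 9.82210126e-01  1.87782625e-01 -9.60261811e-06 -9.76254039e-04] 0.9983503494892078 0.0187
```

View pics/top0.png

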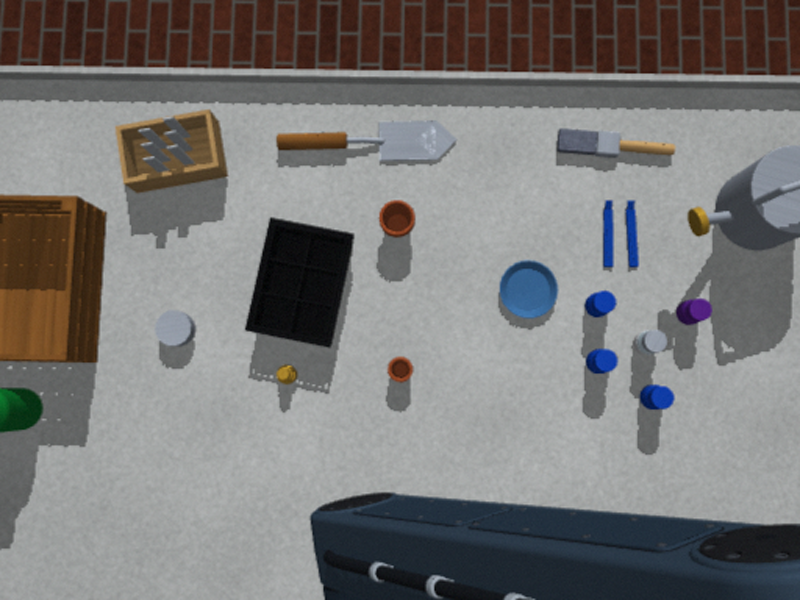

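View pics/scene0.png

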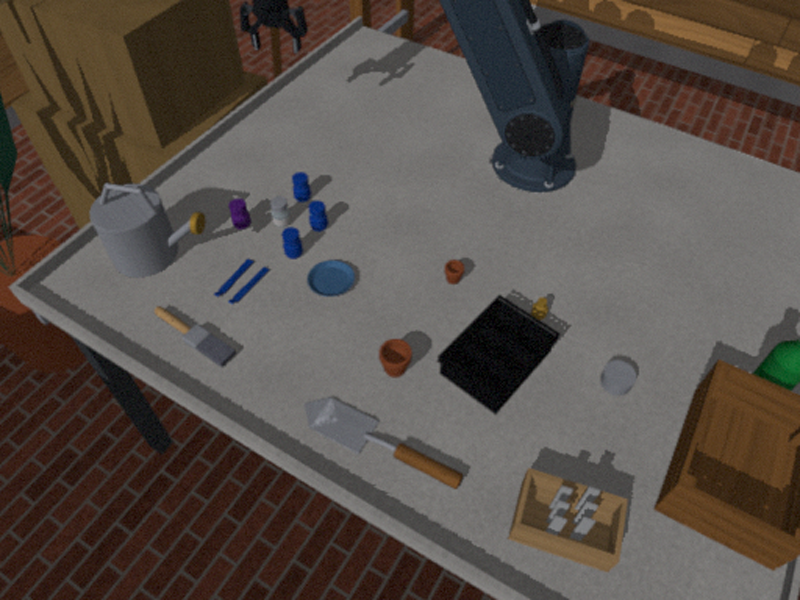

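The top view (800-wide px) shows:
- **To be placed:** large pot (397,217), small pot (400,369), flat tin (174,328).
- **Fixed things:** saucer (528,289), seed trays (300,282), levers (608/632,235), connector (287,373).
- **Could be taken for the jar:** blue (601,303), blue (602,361), blue (657,397), purple (693,311) and the plain glass one with a steel cap (652,341). By the description I choose (652,341).

The other candidates are unique. The next step is a close crop to check and measure them.

```bash
cat > h.py <<'E'
from station import sensors,cams,order,manip
import cv2,numpy as np
M={n:cams.camera_model(n) for n in("top","scene")}
def K(m): return np.array([[m['fx'],0,m['cx']],[0,m['fy'],m['cy']],[0,0,1.]])
def world(n,u,v,z):
    m=M[n];p=cv2.undistortPoints(np.array([[[u,v]]],float),K(m),m['distortion'])[0,0]
    R=m['extrinsics'][:3,:3];t=m['extrinsics'][:3,3];d=R.T@[p[0],p[1],1];c=-R.T@t
    return c+d*(z-c[2])/d[2]
def proj(n,P):
    m=M[n];return cv2.projectPoints(np.array(P,float).reshape(-1,3),cv2.Rodrigues(m['extrinsics'][:3,:3])[0],m['extrinsics'][:3,3],K(m),m['distortion'])[0][:,0]
def circ(x,y,z,r,k=60):
    a=np.linspace(0,2*np.pi,k);return np.c_[x+r*np.cos(a),y+r*np.sin(a),0*a+z]
def tile(im,n,c,w,s,curves):
    u0,v0=int(c[0]-w/2),int(c[1]-w/2);t=cv2.resize(im[v0:v0+w,u0:u0+w,::-1],None,fx=s,fy=s,interpolation=cv2.INTER_CUBIC)
    for C in curves:
        q=((proj(n,C)-[u0,v0]+.5)*s-.5);cv2.polylines(t,[np.int32(np.round(q*16))],False,(0,255,0),1,cv2.LINE_AA,4)
    for k in range(0,w,10):
        cv2.putText(t,str(u0+k),(k*s,9),0,.3,(0,0,255),1);cv2.putText(t,str(v0+k),(0,k*s+9),0,.3,(0,0,255),1)
    return t
E
cat > m.py <<'E'
from h import *
top=cv2.imread("pics/top0_raw.png")[:,:,::-1];f=.64
hsv=cv2.cvtColor(np.ascontiguousarray(top),cv2.COLOR_RGB2HSV)
def blob(mask,c,w):
    m=np.zeros_like(mask);u,v=int(c[0]),int(c[1]);m[v-w:v+w,u-w:u+w]=mask[v-w:v+w,u-w:u+w]
    cs,_=cv2.findContours(m,cv2.RETR_EXTERNAL,cv2.CHAIN_APPROX_NONE);return max(cs,key=cv2.contourArea)
H,S,V=[hsv[:,:,i].astype(int) for i in range(3)]
ter=((H<15)&(S>110)).astype(np.uint8);blu=((H>95)&(H<118)&(S>90)).astype(np.uint8);blk=(V<45).astype(np.uint8)
obj={}
for n,mask,c,w,z in(("large",ter,(254,139),20,.056),("small",ter,(256,236),15,.040),("saucer",blu,(338,185),27,.014)):
    e=cv2.fitEllipse(blob(mask,c,w));print(n,e,world("top",*e[0],z));obj[n]=world("top",*e[0],z)
r=cv2.minAreaRect(blob(blk,(192,180),60));b=[world("top",*q,.06) for q in cv2.boxPoints(r)]
print("trays",r,np.mean(b,0),[np.linalg.norm(b[i]-b[i-1]) for i in range(2)])
obj["tin"]=world("top",174*f,328*f,.03);obj["jar"]=world("top",653.5*f,340*f,.062);print(obj["tin"],obj["jar"])
spec=dict(large=[(.056,.03)],small=[(.04,.021)],saucer=[(.014,.05)],tin=[(.03,.03)],jar=[(.062,.017),(0,.02)])
T=[]
for n in spec:
    x,y=obj[n][:2];T.append(tile(top,"top",proj("top",[[x,y,.02]])[0],44,6,[circ(x,y,z,r) for z,r in spec[n]]))
T.append(tile(top,"top",(192,180),88,3,[np.array(b+b[:1])]))
cv2.imwrite("pics/m0.png",np.vstack([np.hstack(T[:3]),np.hstack(T[3:])]))
E
python3 m.py
```

```text
large ((253.6436004638672, 139.4470977783203), (21.462133407592773, 22.378768920898438), 177.6460418701172) [0.68552941 0.01250269 0.056     ]
small ((255.75877380371094, 236.0505828857422), (14.566583633422852, 14.82883358001709), 177.56341552734375) [0.43798722 0.00248301 0.04      ]
saucer ((337.8458557128906, 184.81106567382812), (35.77581787109375, 36.40379333496094), 132.6240234375) [ 0.57719423 -0.21059735  0.014     ]
trays ((191.4635467529297, 180.38621520996094), (55.25541305541992, 73.66400909423828), 11.9761323928833) [0.57654029 0.16845778 0.06      ] [np.float64(0.14019159786782387), np.float64(0.189005059486244)]
[0.49908815 0.37884385 0.03      ] [ 0.49095275 -0.40495703  0.062     ]
```

View pics/m0.png

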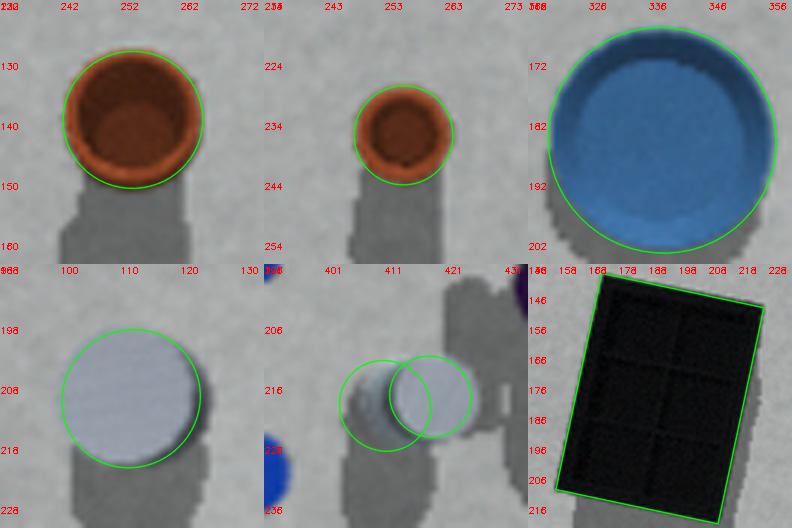

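The crop confirms the steel-capped clear glass jar, with its cap near (418,217) in raw px. The pots, saucer, trays and tin fit their outlines to about 1 mm, and the trays measure 140x189 mm at 379 mm from the saucer. My jar estimate needs about +0.9 px in u. I'll cross-check everything in the scene camera.

```bash
python3 - <<'E'
from h import *
sc=cv2.imread("pics/scene0_raw.png")[:,:,::-1];top=cv2.imread("pics/top0_raw.png")[:,:,::-1]
j=world("top",653.5*.64+.9,340*.64+.3,.062);print(j)
o=dict(large=(.6855,.0125,[(.056,.03),(0,.021)]),small=(.438,.0025,[(.04,.021),(0,.0145)]),saucer=(.5772,-.2106,[(.014,.05)]),tin=(.499,.3795,[(.03,.03),(0,.029)]),jar=(j[0],j[1],[(.062,.018),(0,.02)]))
T=[tile(sc,"scene",proj("scene",[[x,y,.02]])[0],44,6,[circ(x,y,z,r) for z,r in s]) for x,y,s in o.values()]
x,y,s=o["jar"];T.append(tile(top,"top",proj("top",[[x,y,.02]])[0],44,6,[circ(x,y,z,r) for z,r in s]))
cv2.imwrite("pics/m1.png",np.vstack([np.hstack(T[:3]),np.hstack(T[3:])]))
E
```

```text
[ 0.49023853 -0.4071969   0.062     ]
```

View pics/m1.png

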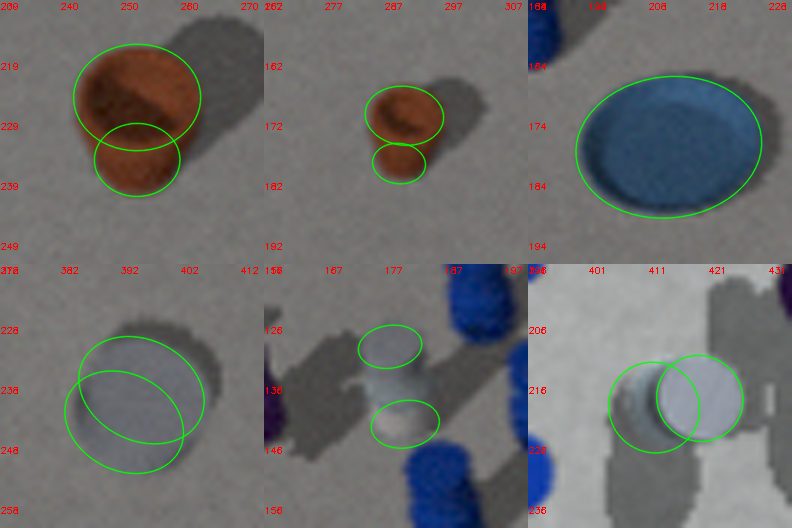

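Call:
{"method": "move_arm", "body": {
  "targets": [
    {"dx":0.7,"dy":0.95,"rz":-0.07},
    {"dx":0.7,"dy":0.95,"rz":-0.07},
    {"dx":0.7,"dy":0.95,"rz":-0.07},
    {"dx":0.7,"dy":0.95,"rz":-0.07},
    {"dx":0.7,"dy":0.95,"rz":-0.07},
    {"dx":0.7,"dy":0.95,"rz":-0.07},
    {"dx":0.7,"dy":0.95,"rz":-0.07},
    {"dx":0.7,"dy":0.95,"rz":-0.07},
    {"dx":0.7,"dy":0.95,"rz":-0.07},
    {"dx":0.7,"dy":0.95,"rz":-0.07}
  ],
  "claw": 100,
  "newtons": 30
}}

```text
schema error: expected keys dx, dy, dz, rx, ry, rz
```

Call:
{"method": "move_arm", "body": {
  "targets": [
    {"dx":0.8,"dy":0.95},
    {"dx":0.8,"dy":0.95},
    {"dx":0.8,"dy":0.95},
    {"dx":0.8,"dy":0.95},
    {"dx":0.8,"dy":0.95},
    {"dx":0.8,"dy":0.95},
    {"dx":0.8,"dy":0.95},
    {"dx":0.8,"dy":0.95},
    {"dx":0.8,"dy":0.95},
    {"dx":0.8,"dy":0.95}
  ]
}}

```text
schema error: expected keys dx, dy, dz, rx, ry, rz
```

Call:
{"method": "move_arm", "body": {
  "targets": [
    {"dx":0.7,"dy":0.95,"dz":0,"rx":0,"ry":0,"rz":-0.07},
    {"dx":0.7,"dy":0.95,"dz":0,"rx":0,"ry":0,"rz":-0.07},
    {"dx":0.7,"dy":0.95,"dz":0,"rx":0,"ry":0,"rz":-0.07},
    {"dx":0.7,"dy":0.95,"dz":0,"rx":0,"ry":0,"rz":-0.07},
    {"dx":0.7,"dy":0.95,"dz":0,"rx":0,"ry":0,"rz":-0.07},
    {"dx":0.7,"dy":0.95,"dz":0,"rx":0,"ry":0,"rz":-0.07},
    {"dx":0.7,"dy":0.95,"dz":0,"rx":0,"ry":0,"rz":-0.07},
    {"dx":0.7,"dy":0.95,"dz":0,"rx":0,"ry":0,"rz":-0.07},
    {"dx":0.7,"dy":0.95,"dz":0,"rx":0,"ry":0,"rz":-0.07},
    {"dx":0.7,"dy":0.95,"dz":0,"rx":0,"ry":0,"rz":-0.07}
  ],
  "claw": 100,
  "newtons": 30
}}

```text
t: 1.35
tcp_pos: [0.4059, -0.3423, 0.2309]
tool_rot: [1.0, 0.005, -0.0, -0.0]
force: [0.7, -0.0, -0.2]
finger_gap: 1.0
gripper_force: 0.0
```

Call:
{"method": "move_arm", "body": {
  "targets": [
    {"dx":0.8,"dy":0.95,"dz":0,"rx":0,"ry":0,"rz":0},
    {"dx":0.8,"dy":0.95,"dz":0,"rx":0,"ry":0,"rz":0},
    {"dx":0.8,"dy":0.95,"dz":0,"rx":0,"ry":0,"rz":0},
    {"dx":0.8,"dy":0.95,"dz":0,"rx":0,"ry":0,"rz":0},
    {"dx":0.8,"dy":0.95,"dz":0,"rx":0,"ry":0,"rz":0},
    {"dx":0.8,"dy":0.95,"dz":0,"rx":0,"ry":0,"rz":0},
    {"dx":0.8,"dy":0.95,"dz":0,"rx":0,"ry":0,"rz":0},
    {"dx":0.8,"dy":0.95,"dz":0,"rx":0,"ry":0,"rz":0},
    {"dx":0.8,"dy":0.95,"dz":0,"rx":0,"ry":0,"rz":0},
    {"dx":0.8,"dy":0.95,"dz":0,"rx":0,"ry":0,"rz":0}
  ]
}}

```text
t: 2.6
tcp_pos: [0.6058, -0.1049, 0.2308]
tool_rot: [1.0, 0.006, -0.001, -0.0]
force: [0.3, -0.2, 0.5]
finger_gap: 1.004
gripper_force: 0.0
```

Call:
{"method": "move_arm", "body": {
  "targets": [
    {"dx":0.64,"dy":0.94,"dz":-0.7,"rx":0,"ry":0,"rz":0},
    {"dx":0.64,"dy":0.94,"dz":-0.7,"rx":0,"ry":0,"rz":0},
    {"dx":0.64,"dy":0.94,"dz":-0.7,"rx":0,"ry":0,"rz":0},
    {"dx":0.64,"dy":0.94,"dz":-0.7,"rx":0,"ry":0,"rz":0},
    {"dx":0.63,"dy":0.94,"dz":-0.7,"rx":0,"ry":0,"rz":-0.02},
    {"dx":0,"dy":0,"dz":-0.94,"rx":0,"ry":0,"rz":0},
    {"dx":0,"dy":0,"dz":-0.94,"rx":0,"ry":0,"rz":0},
    {"dx":0,"dy":0,"dz":-0.94,"rx":0,"ry":0,"rz":0},
    {"dx":0,"dy":0,"dz":-0.94,"rx":0,"ry":0,"rz":0},
    {"dx":0,"dy":0,"dz":-0.94,"rx":0,"ry":0,"rz":0}
  ]
}}

```text
t: 3.85
tcp_pos: [0.6849, 0.0117, 0.025]
tool_rot: [1.0, 0.0, -0.001, -0.0]
force: [-0.2, 0.6, -0.5]
finger_gap: 1.003
gripper_force: 0.0
```

Call:
{"method": "move_arm", "body": {
  "targets": [
    {"dx":0,"dy":0,"dz":0,"rx":0,"ry":0,"rz":0},
    {"dx":0,"dy":0,"dz":0,"rx":0,"ry":0,"rz":0},
    {"dx":0,"dy":0,"dz":0,"rx":0,"ry":0,"rz":0},
    {"dx":0,"dy":0,"dz":0,"rx":0,"ry":0,"rz":0},
    {"dx":0,"dy":0,"dz":0,"rx":0,"ry":0,"rz":0},
    {"dx":0,"dy":0,"dz":0,"rx":0,"ry":0,"rz":0},
    {"dx":0,"dy":0,"dz":0,"rx":0,"ry":0,"rz":0},
    {"dx":0,"dy":0,"dz":0,"rx":0,"ry":0,"rz":0},
    {"dx":0,"dy":0,"dz":0,"rx":0,"ry":0,"rz":0},
    {"dx":0,"dy":0,"dz":0,"rx":0,"ry":0,"rz":0}
  ],
  "claw": 50,
  "newtons": 25
}}

```text
t: 5.1
tcp_pos: [0.6853, 0.0116, 0.0263]
tool_rot: [1.0, 0.0, -0.0, -0.0]
force: [0.7, 0.4, -0.9]
finger_gap: 0.705
gripper_force: 27.2
```

Call:
{"method": "move_arm", "body": {
  "targets": [
    {"dx":0,"dy":0,"dz":0.8,"rx":0,"ry":0,"rz":0},
    {"dx":0,"dy":0,"dz":1,"rx":0,"ry":0,"rz":0},
    {"dx":-0.45,"dy":-0.95,"dz":0.2,"rx":0,"ry":0,"rz":0},
    {"dx":-0.45,"dy":-0.95,"dz":0,"rx":0,"ry":0,"rz":0},
    {"dx":-0.45,"dy":-0.95,"dz":0,"rx":0,"ry":0,"rz":0},
    {"dx":-0.45,"dy":-0.95,"dz":0,"rx":0,"ry":0,"rz":0},
    {"dx":-0.45,"dy":-0.95,"dz":0,"rx":0,"ry":0,"rz":0},
    {"dx":-0.45,"dy":-0.95,"dz":0,"rx":0,"ry":0,"rz":0},
    {"dx":-0.45,"dy":-0.95,"dz":0,"rx":0,"ry":0,"rz":0},
    {"dx":-0.45,"dy":-0.95,"dz":0,"rx":0,"ry":0,"rz":0}
  ]
}}

```text
t: 6.35
tcp_pos: [0.5957, -0.1795, 0.078]
tool_rot: [1.0, 0.0, 0.001, 0.001]
force: [0.1, 0.1, -0.8]
finger_gap: 0.702
gripper_force: 27.6
```

Call:
{"method": "move_arm", "body": {
  "targets": [
    {"dx":-0.45,"dy":-0.8,"dz":0,"rx":0,"ry":0,"rz":0},
    {"dx":-0.28,"dy":-0.5,"dz":0,"rx":0,"ry":0,"rz":0},
    {"dx":0,"dy":0,"dz":-0.5,"rx":0,"ry":0,"rz":0},
    {"dx":0,"dy":0,"dz":-0.6,"rx":0,"ry":0,"rz":0},
    {"dx":0,"dy":0,"dz":-0.4,"rx":0,"ry":0,"rz":0},
    {"dx":0,"dy":0,"dz":0,"rx":0,"ry":0,"rz":0},
    {"dx":0,"dy":0,"dz":0,"rx":0,"ry":0,"rz":0},
    {"dx":0,"dy":0,"dz":0,"rx":0,"ry":0,"rz":0},
    {"dx":0,"dy":0,"dz":0,"rx":0,"ry":0,"rz":0},
    {"dx":0,"dy":0,"dz":0,"rx":0,"ry":0,"rz":0}
  ]
}}

```text
t: 7.6
tcp_pos: [0.5772, -0.211, 0.0391]
tool_rot: [1.0, 0.0, 0.0, 0.0]
force: [0.2, 0.5, -1.0]
finger_gap: 0.695
gripper_force: 27.6
```

Call:
{"method": "move_arm", "body": {
  "targets": [
    {"dx":0,"dy":0,"dz":-0.1,"rx":0,"ry":0,"rz":0},
    {"dx":0,"dy":0,"dz":-0.1,"rx":0,"ry":0,"rz":0},
    {"dx":0,"dy":0,"dz":-0.08,"rx":0,"ry":0,"rz":0},
    {"dx":0,"dy":0,"dz":-0.04,"rx":0,"ry":0,"rz":0},
    {"dx":0,"dy":0,"dz":0,"rx":0,"ry":0,"rz":0},
    {"dx":0,"dy":0,"dz":0,"rx":0,"ry":0,"rz":0},
    {"dx":0,"dy":0,"dz":0,"rx":0,"ry":0,"rz":0},
    {"dx":0,"dy":0,"dz":0,"rx":0,"ry":0,"rz":0},
    {"dx":0,"dy":0,"dz":0,"rx":0,"ry":0,"rz":0},
    {"dx":0,"dy":0,"dz":0,"rx":0,"ry":0,"rz":0}
  ]
}}

```text
t: 8.85
tcp_pos: [0.577, -0.2108, 0.0309]
tool_rot: [1.0, 0.0, -0.0, -0.0]
force: [-0.7, 0.2, 2.0]
finger_gap: 0.699
gripper_force: 27.7
```

Call:
{"method": "move_arm", "body": {
  "targets": [
    {"dx":0,"dy":0,"dz":0,"rx":0,"ry":0,"rz":0},
    {"dx":0,"dy":0,"dz":0,"rx":0,"ry":0,"rz":0},
    {"dx":0,"dy":0,"dz":0,"rx":0,"ry":0,"rz":0},
    {"dx":0,"dy":0,"dz":0,"rx":0,"ry":0,"rz":0},
    {"dx":0,"dy":0,"dz":0,"rx":0,"ry":0,"rz":0},
    {"dx":0,"dy":0,"dz":0.5,"rx":0,"ry":0,"rz":0},
    {"dx":0,"dy":0,"dz":1,"rx":0,"ry":0,"rz":0},
    {"dx":0,"dy":0,"dz":1,"rx":0,"ry":0,"rz":0},
    {"dx":-0.2,"dy":0.3,"dz":0.5,"rx":0,"ry":0,"rz":0},
    {"dx":-0.56,"dy":0.8,"dz":0,"rx":0,"ry":0,"rz":0}
  ],
  "claw": 95
}}

```text
t: 10.1
tcp_pos: [0.5591, -0.184, 0.1075]
tool_rot: [1.0, -0.0, 0.002, 0.001]
force: [0.0, -0.1, 0.2]
finger_gap: 0.95
gripper_force: 0.0
```

Call:
{"method": "move_arm", "body": {
  "targets": [
    {"dx":-0.6,"dy":0.9,"dz":0,"rx":0,"ry":0,"rz":0},
    {"dx":-0.6,"dy":0.9,"dz":0,"rx":0,"ry":0,"rz":0},
    {"dx":-0.6,"dy":0.9,"dz":0,"rx":0,"ry":0,"rz":0},
    {"dx":-0.6,"dy":0.9,"dz":0,"rx":0,"ry":0,"rz":0},
    {"dx":-0.6,"dy":0.9,"dz":0,"rx":0,"ry":0,"rz":0},
    {"dx":-0.6,"dy":0.9,"dz":0,"rx":0,"ry":0,"rz":0},
    {"dx":-0.6,"dy":0.9,"dz":0,"rx":0,"ry":0,"rz":0},
    {"dx":-0.6,"dy":0.9,"dz":0,"rx":0,"ry":0,"rz":0},
    {"dx":0,"dy":0.2,"dz":-0.2,"rx":0,"ry":0,"rz":0},
    {"dx":0,"dy":0,"dz":-0.5,"rx":0,"ry":0,"rz":0}
  ]
}}

```text
t: 11.35
tcp_pos: [0.4394, 0.0014, 0.0883]
tool_rot: [1.0, 0.001, 0.002, 0.0]
force: [0.9, -0.8, 0.2]
finger_gap: 0.947
gripper_force: 0.0
```

Call:
{"method": "move_arm", "body": {
  "targets": [
    {"dx":-0.05,"dy":0.05,"dz":-0.6,"rx":0,"ry":0,"rz":0},
    {"dx":0,"dy":0,"dz":-0.8,"rx":0,"ry":0,"rz":0},
    {"dx":0,"dy":0,"dz":-0.8,"rx":0,"ry":0,"rz":0},
    {"dx":0,"dy":0,"dz":-0.5,"rx":0,"ry":0,"rz":0},
    {"dx":0,"dy":0,"dz":-0.25,"rx":0,"ry":0,"rz":0},
    {"dx":0,"dy":0,"dz":0,"rx":0,"ry":0,"rz":0},
    {"dx":0,"dy":0,"dz":0,"rx":0,"ry":0,"rz":0},
    {"dx":0,"dy":0,"dz":0,"rx":0,"ry":0,"rz":0},
    {"dx":0,"dy":0,"dz":0,"rx":0,"ry":0,"rz":0},
    {"dx":0,"dy":0,"dz":0,"rx":0,"ry":0,"rz":0}
  ]
}}

```text
t: 12.6
tcp_pos: [0.4369, 0.0029, 0.0148]
tool_rot: [1.0, 0.0, 0.0, 0.0]
force: [-0.4, 1.1, -0.4]
finger_gap: 0.95
gripper_force: 0.0
```

Call:
{"method": "move_arm", "body": {
  "targets": [
    {"dx":0,"dy":0,"dz":0,"rx":0,"ry":0,"rz":0},
    {"dx":0,"dy":0,"dz":0,"rx":0,"ry":0,"rz":0},
    {"dx":0,"dy":0,"dz":0,"rx":0,"ry":0,"rz":0},
    {"dx":0,"dy":0,"dz":0,"rx":0,"ry":0,"rz":0},
    {"dx":0,"dy":0,"dz":0,"rx":0,"ry":0,"rz":0},
    {"dx":0,"dy":0,"dz":0,"rx":0,"ry":0,"rz":0},
    {"dx":0,"dy":0,"dz":0,"rx":0,"ry":0,"rz":0},
    {"dx":0,"dy":0,"dz":0,"rx":0,"ry":0,"rz":0},
    {"dx":0,"dy":0,"dz":0,"rx":0,"ry":0,"rz":0},
    {"dx":0,"dy":0,"dz":0,"rx":0,"ry":0,"rz":0}
  ],
  "claw": 35
}}

```text
t: 13.85
tcp_pos: [0.4368, 0.0029, 0.0148]
tool_rot: [1.0, 0.0, 0.0, 0.0]
force: [-0.9, 0.1, 5.6]
finger_gap: 0.485
gripper_force: 24.9
```

Call:
{"method": "move_arm", "body": {
  "targets": [
    {"dx":0,"dy":0,"dz":0.6,"rx":0,"ry":0,"rz":0},
    {"dx":0.3,"dy":0,"dz":0.9,"rx":0,"ry":0,"rz":0},
    {"dx":0.9,"dy":-0.2,"dz":0.9,"rx":0,"ry":0,"rz":0},
    {"dx":0.95,"dy":-0.6,"dz":0.6,"rx":0,"ry":0,"rz":0},
    {"dx":0.95,"dy":-0.8,"dz":0.2,"rx":0,"ry":0,"rz":0},
    {"dx":0.95,"dy":-0.9,"dz":0,"rx":0,"ry":0,"rz":0},
    {"dx":0.95,"dy":-0.9,"dz":0,"rx":0,"ry":0,"rz":0},
    {"dx":0.95,"dy":-0.9,"dz":0,"rx":0,"ry":0,"rz":0},
    {"dx":0.95,"dy":-0.9,"dz":0,"rx":0,"ry":0,"rz":0},
    {"dx":0.95,"dy":-0.9,"dz":0,"rx":0,"ry":0,"rz":0}
  ]
}}

```text
t: 15.1
tcp_pos: [0.6332, -0.1502, 0.0937]
tool_rot: [1.0, 0.0, -0.001, -0.0]
force: [-1.0, -0.3, -0.1]
finger_gap: 0.483
gripper_force: 25.4
```

Call:
{"method": "move_arm", "body": {
  "targets": [
    {"dx":0.9,"dy":-0.9,"dz":0,"rx":0,"ry":0,"rz":0},
    {"dx":0.6,"dy":-0.9,"dz":0,"rx":0,"ry":0,"rz":0},
    {"dx":0.22,"dy":-0.64,"dz":0,"rx":0,"ry":0,"rz":0},
    {"dx":0,"dy":0,"dz":-0.4,"rx":0,"ry":0,"rz":0},
    {"dx":0,"dy":0,"dz":-0.8,"rx":0,"ry":0,"rz":0},
    {"dx":0,"dy":0,"dz":-0.8,"rx":0,"ry":0,"rz":0},
    {"dx":0,"dy":0,"dz":-0.6,"rx":0,"ry":0,"rz":0},
    {"dx":0,"dy":0,"dz":-0.2,"rx":0,"ry":0,"rz":0},
    {"dx":0,"dy":0,"dz":0,"rx":0,"ry":0,"rz":0},
    {"dx":0,"dy":0,"dz":0,"rx":0,"ry":0,"rz":0}
  ]
}}

```text
t: 16.35
tcp_pos: [0.6767, -0.2109, 0.0253]
tool_rot: [1.0, 0.0, 0.001, 0.0]
force: [-0.4, -0.3, -0.5]
finger_gap: 0.483
gripper_force: 25.4
```

Call:
{"method": "move_arm", "body": {
  "targets": [
    {"dx":-0.02,"dy":0,"dz":-0.12,"rx":0,"ry":0,"rz":0},
    {"dx":0,"dy":0,"dz":-0.12,"rx":0,"ry":0,"rz":0},
    {"dx":0,"dy":0,"dz":-0.1,"rx":0,"ry":0,"rz":0},
    {"dx":0,"dy":0,"dz":-0.08,"rx":0,"ry":0,"rz":0},
    {"dx":0,"dy":0,"dz":0,"rx":0,"ry":0,"rz":0},
    {"dx":0,"dy":0,"dz":0,"rx":0,"ry":0,"rz":0},
    {"dx":0,"dy":0,"dz":0,"rx":0,"ry":0,"rz":0},
    {"dx":0,"dy":0,"dz":0,"rx":0,"ry":0,"rz":0},
    {"dx":0,"dy":0,"dz":0,"rx":0,"ry":0,"rz":0},
    {"dx":0,"dy":0,"dz":0,"rx":0,"ry":0,"rz":0}
  ]
}}

```text
t: 17.6
tcp_pos: [0.6756, -0.2106, 0.0149]
tool_rot: [1.0, 0.0, 0.0, 0.0]
force: [-2.3, 0.2, 4.9]
finger_gap: 0.487
gripper_force: 25.7
```

Call:
{"method": "move_arm", "body": {
  "targets": [
    {"dx":0,"dy":0,"dz":0,"rx":0,"ry":0,"rz":0},
    {"dx":0,"dy":0,"dz":0,"rx":0,"ry":0,"rz":0},
    {"dx":0,"dy":0,"dz":0,"rx":0,"ry":0,"rz":0},
    {"dx":0,"dy":0,"dz":0,"rx":0,"ry":0,"rz":0},
    {"dx":0,"dy":0,"dz":0,"rx":0,"ry":0,"rz":0},
    {"dx":0,"dy":0,"dz":0.5,"rx":0,"ry":0,"rz":0},
    {"dx":0,"dy":0,"dz":1,"rx":0,"ry":0,"rz":0},
    {"dx":0,"dy":0,"dz":1,"rx":0,"ry":0,"rz":0},
    {"dx":0,"dy":0.3,"dz":1,"rx":0,"ry":0,"rz":0},
    {"dx":0,"dy":0.8,"dz":1,"rx":0,"ry":0,"rz":0}
  ],
  "claw": 95
}}

```text
t: 18.85
tcp_pos: [0.6758, -0.1835, 0.1285]
tool_rot: [1.0, -0.0, 0.001, 0.0]
force: [0.2, -0.7, 0.1]
finger_gap: 0.949
gripper_force: 0.0
```

Call:
{"method": "move_arm", "body": {
  "targets": [
    {"dx":0,"dy":0.95,"dz":0.3,"rx":0,"ry":0,"rz":0},
    {"dx":0,"dy":0.95,"dz":0,"rx":0,"ry":0,"rz":0},
    {"dx":-0.4,"dy":0.95,"dz":0,"rx":0,"ry":0,"rz":0},
    {"dx":-0.4,"dy":0.95,"dz":0,"rx":0,"ry":0,"rz":0},
    {"dx":-0.4,"dy":0.95,"dz":0,"rx":0,"ry":0,"rz":0},
    {"dx":-0.4,"dy":0.95,"dz":0,"rx":0,"ry":0,"rz":0},
    {"dx":-0.4,"dy":0.95,"dz":0,"rx":0,"ry":0,"rz":0},
    {"dx":-0.4,"dy":0.95,"dz":0,"rx":0,"ry":0,"rz":0},
    {"dx":-0.4,"dy":0.95,"dz":0,"rx":0,"ry":0,"rz":0},
    {"dx":-0.4,"dy":0.95,"dz":0,"rx":0,"ry":0,"rz":0}
  ]
}}

```text
t: 20.1
tcp_pos: [0.5949, 0.0559, 0.1342]
tool_rot: [1.0, 0.0, 0.0, -0.0]
force: [0.3, 0.8, 0.9]
finger_gap: 0.955
gripper_force: 0.0
```

Call:
{"method": "move_arm", "body": {
  "targets": [
    {"dx":-0.3,"dy":0.95,"dz":0,"rx":0,"ry":0,"rz":0},
    {"dx":-0.3,"dy":0.95,"dz":0,"rx":0,"ry":0,"rz":0},
    {"dx":-0.3,"dy":0.95,"dz":0,"rx":0,"ry":0,"rz":0},
    {"dx":-0.3,"dy":0.95,"dz":0,"rx":0,"ry":0,"rz":0},
    {"dx":-0.3,"dy":0.95,"dz":0,"rx":0,"ry":0,"rz":0},
    {"dx":-0.3,"dy":0.95,"dz":0,"rx":0,"ry":0,"rz":0},
    {"dx":-0.3,"dy":0.95,"dz":0,"rx":0,"ry":0,"rz":0},
    {"dx":-0.3,"dy":0.95,"dz":0,"rx":0,"ry":0,"rz":0},
    {"dx":-0.3,"dy":0.95,"dz":0,"rx":0,"ry":0,"rz":0},
    {"dx":-0.3,"dy":0.95,"dz":0,"rx":0,"ry":0,"rz":0}
  ]
}}

```text
t: 21.35
tcp_pos: [0.5197, 0.2932, 0.1342]
tool_rot: [1.0, 0.0, 0.0, -0.0]
force: [0.1, -0.7, 0.4]
finger_gap: 0.952
gripper_force: 0.0
```

```bash
python3 - <<'E'
from h import *
top=cams.snapshot("top");sc=cams.snapshot("scene")
hsv=cv2.cvtColor(np.ascontiguousarray(top),cv2.COLOR_RGB2HSV);H,S=hsv[:,:,0],hsv[:,:,1]
ter=((H<15)&(S>110)).astype(np.uint8)
for P,z in(((.577,-.2106,.06),.061),((.677,-.2106,.04),.04)):
    u,v=proj("top",[P])[0].astype(int);m=0*ter;m[v-18:v+18,u-18:u+18]=ter[v-18:v+18,u-18:u+18]
    c=max(cv2.findContours(m,0,1)[0],key=cv2.contourArea);e=cv2.fitEllipse(c);print(e,world("top",*e[0],z))
C=[circ(.5772,-.2106,.014,.05),circ(.5772,-.2106,.061,.03),circ(.6772,-.2106,.04,.021)]
cv2.imwrite("pics/p1.png",np.hstack([tile(i,n,proj(n,[[.627,-.2106,.03]])[0],66,6,C) for i,n in((top,"top"),(sc,"scene"))]))
E
```

```text
((341.11016845703125, 181.29483032226562), (22.155990600585938, 22.88495445251465), 38.03026580810547) [ 0.57980446 -0.21174737  0.061     ]
((339.6468811035156, 145.8087615966797), (14.752104759216309, 15.281423568725586), 51.02769470214844) [ 0.67611571 -0.21123851  0.04      ]
```

View pics/p1.png

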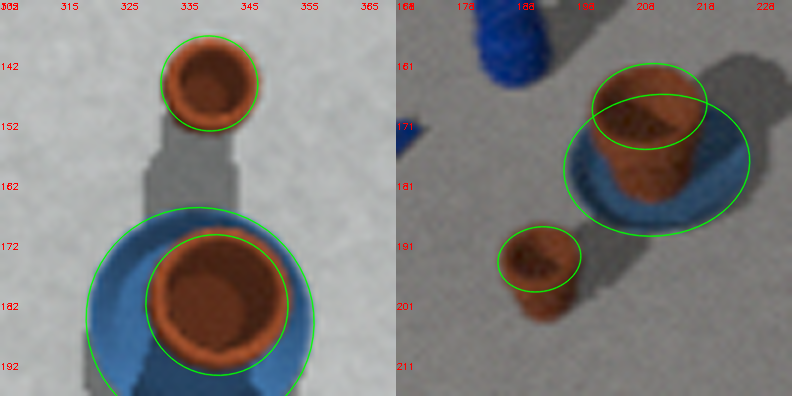

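Call:
{"method": "move_arm", "body": {
  "targets": [
    {"dx":-0.2,"dy":0.9,"dz":0,"rx":0,"ry":0,"rz":0},
    {"dx":-0.2,"dy":0.9,"dz":0,"rx":0,"ry":0,"rz":0},
    {"dx":-0.2,"dy":0.9,"dz":0,"rx":0,"ry":0,"rz":0},
    {"dx":-0.2,"dy":0.7,"dz":-0.2,"rx":0,"ry":0,"rz":0},
    {"dx":0,"dy":0,"dz":-0.9,"rx":0,"ry":0,"rz":0},
    {"dx":0,"dy":0,"dz":-0.9,"rx":0,"ry":0,"rz":0},
    {"dx":0,"dy":0,"dz":-0.9,"rx":0,"ry":0,"rz":0},
    {"dx":0,"dy":0,"dz":-0.7,"rx":0,"ry":0,"rz":0},
    {"dx":0,"dy":0,"dz":0,"rx":0,"ry":0,"rz":0},
    {"dx":0,"dy":0,"dz":0,"rx":0,"ry":0,"rz":0}
  ]
}}

```text
t: 22.7
tcp_pos: [0.501, 0.3772, 0.0445]
tool_rot: [1.0, 0.0, 0.0, -0.0]
force: [0.4, 0.6, 1.0]
finger_gap: 0.953
gripper_force: 0.0
```

Call:
{"method": "move_arm", "body": {
  "targets": [
    {"dx":-0.08,"dy":0.09,"dz":-0.3,"rx":0,"ry":0,"rz":0},
    {"dx":0,"dy":0,"dz":-0.6,"rx":0,"ry":0,"rz":0},
    {"dx":0,"dy":0,"dz":-0.5,"rx":0,"ry":0,"rz":0},
    {"dx":0,"dy":0,"dz":-0.2,"rx":0,"ry":0,"rz":0},
    {"dx":0,"dy":0,"dz":-0.1,"rx":0,"ry":0,"rz":0},
    {"dx":0,"dy":0,"dz":0,"rx":0,"ry":0,"rz":0},
    {"dx":0,"dy":0,"dz":0,"rx":0,"ry":0,"rz":0},
    {"dx":0,"dy":0,"dz":0,"rx":0,"ry":0,"rz":0},
    {"dx":0,"dy":0,"dz":0,"rx":0,"ry":0,"rz":0},
    {"dx":0,"dy":0,"dz":0,"rx":0,"ry":0,"rz":0}
  ]
}}

```text
t: 23.95
tcp_pos: [0.4986, 0.3791, 0.0017]
tool_rot: [1.0, 0.0, 0.0, -0.0]
force: [0.2, 0.1, 0.8]
finger_gap: 0.95
gripper_force: 0.0
```

Call:
{"method": "move_arm", "body": {
  "targets": [
    {"dx":0,"dy":0,"dz":0,"rx":0,"ry":0,"rz":0},
    {"dx":0,"dy":0,"dz":0,"rx":0,"ry":0,"rz":0},
    {"dx":0,"dy":0,"dz":0,"rx":0,"ry":0,"rz":0},
    {"dx":0,"dy":0,"dz":0,"rx":0,"ry":0,"rz":0},
    {"dx":0,"dy":0,"dz":0,"rx":0,"ry":0,"rz":0},
    {"dx":0,"dy":0,"dz":0,"rx":0,"ry":0,"rz":0},
    {"dx":0,"dy":0,"dz":0,"rx":0,"ry":0,"rz":0},
    {"dx":0,"dy":0,"dz":0,"rx":0,"ry":0,"rz":0},
    {"dx":0,"dy":0,"dz":0,"rx":0,"ry":0,"rz":0},
    {"dx":0,"dy":0,"dz":0,"rx":0,"ry":0,"rz":0}
  ],
  "claw": 60,
  "newtons": 30
}}

```text
t: 25.2
tcp_pos: [0.4989, 0.3795, 0.0021]
tool_rot: [1.0, 0.0, 0.0, -0.0]
force: [-0.8, 2.7, 5.6]
finger_gap: 0.688
gripper_force: 32.0
```

Call:
{"method": "move_arm", "body": {
  "targets": [
    {"dx":0,"dy":0,"dz":0.6,"rx":0,"ry":0,"rz":0},
    {"dx":0,"dy":0,"dz":1,"rx":0,"ry":0,"rz":0},
    {"dx":0,"dy":-0.3,"dz":1,"rx":0,"ry":0,"rz":0},
    {"dx":0,"dy":-0.6,"dz":1,"rx":0,"ry":0,"rz":0},
    {"dx":0.2,"dy":-0.9,"dz":0.4,"rx":0,"ry":0,"rz":0},
    {"dx":0.2,"dy":-0.9,"dz":0,"rx":0,"ry":0,"rz":0},
    {"dx":0.2,"dy":-0.9,"dz":0,"rx":0,"ry":0,"rz":0},
    {"dx":0.2,"dy":-0.9,"dz":0,"rx":0,"ry":0,"rz":0},
    {"dx":0.2,"dy":-0.9,"dz":0,"rx":0,"ry":0,"rz":0},
    {"dx":0.2,"dy":-0.9,"dz":0,"rx":0,"ry":0,"rz":0}
  ]
}}

```text
t: 26.45
tcp_pos: [0.5282, 0.2204, 0.1017]
tool_rot: [1.0, 0.0, -0.0, 0.0]
force: [0.7, 0.9, -1.9]
finger_gap: 0.686
gripper_force: 32.6
```

Call:
{"method": "move_arm", "body": {
  "targets": [
    {"dx":0.2,"dy":-0.9,"dz":0,"rx":0,"ry":0,"rz":0},
    {"dx":0.2,"dy":-0.9,"dz":0,"rx":0,"ry":0,"rz":0},
    {"dx":0.2,"dy":-0.9,"dz":0,"rx":0,"ry":0,"rz":0},
    {"dx":0.2,"dy":-0.9,"dz":0,"rx":0,"ry":0,"rz":0},
    {"dx":0.2,"dy":-0.9,"dz":0,"rx":0,"ry":0,"rz":0},
    {"dx":0.2,"dy":-0.9,"dz":0,"rx":0,"ry":0,"rz":0},
    {"dx":0.2,"dy":-0.9,"dz":0,"rx":0,"ry":0,"rz":0},
    {"dx":0.2,"dy":-0.9,"dz":0,"rx":0,"ry":0,"rz":0},
    {"dx":0.2,"dy":-0.9,"dz":0,"rx":0,"ry":0,"rz":0},
    {"dx":0.1,"dy":-0.9,"dz":0,"rx":0,"ry":0,"rz":0}
  ]
}}

```text
t: 27.7
tcp_pos: [0.5757, -0.0044, 0.1017]
tool_rot: [1.0, 0.0, -0.0, 0.0]
force: [-0.1, -0.1, -2.4]
finger_gap: 0.687
gripper_force: 32.6
```

Call:
{"method": "move_arm", "body": {
  "targets": [
    {"dx":0.03,"dy":-0.5,"dz":0,"rx":0,"ry":0,"rz":0},
    {"dx":0,"dy":-0.18,"dz":-0.3,"rx":0,"ry":0,"rz":0},
    {"dx":0,"dy":0,"dz":-0.9,"rx":0,"ry":0,"rz":0},
    {"dx":0,"dy":0,"dz":-1,"rx":0,"ry":0,"rz":0},
    {"dx":0,"dy":0,"dz":-0.8,"rx":0,"ry":0,"rz":0},
    {"dx":0,"dy":0,"dz":-0.4,"rx":0,"ry":0,"rz":0},
    {"dx":0,"dy":0,"dz":-0.2,"rx":0,"ry":0,"rz":0},
    {"dx":0,"dy":0,"dz":0,"rx":0,"ry":0,"rz":0},
    {"dx":0,"dy":0,"dz":0,"rx":0,"ry":0,"rz":0},
    {"dx":0,"dy":0,"dz":0,"rx":0,"ry":0,"rz":0}
  ]
}}

```text
t: 28.95
tcp_pos: [0.5773, -0.0205, 0.0122]
tool_rot: [1.0, 0.0, 0.001, 0.0]
force: [-0.8, -0.5, -0.7]
finger_gap: 0.69
gripper_force: 32.6
```

Call:
{"method": "move_arm", "body": {
  "targets": [
    {"dx":-0.01,"dy":-0.02,"dz":-0.12,"rx":0,"ry":0,"rz":0},
    {"dx":0,"dy":0,"dz":-0.12,"rx":0,"ry":0,"rz":0},
    {"dx":0,"dy":0,"dz":-0.1,"rx":0,"ry":0,"rz":0},
    {"dx":0,"dy":0,"dz":-0.06,"rx":0,"ry":0,"rz":0},
    {"dx":0,"dy":0,"dz":0,"rx":0,"ry":0,"rz":0},
    {"dx":0,"dy":0,"dz":0,"rx":0,"ry":0,"rz":0},
    {"dx":0,"dy":0,"dz":0,"rx":0,"ry":0,"rz":0},
    {"dx":0,"dy":0,"dz":0,"rx":0,"ry":0,"rz":0},
    {"dx":0,"dy":0,"dz":0,"rx":0,"ry":0,"rz":0},
    {"dx":0,"dy":0,"dz":0,"rx":0,"ry":0,"rz":0}
  ]
}}

```text
t: 30.2
tcp_pos: [0.5764, -0.0209, 0.0021]
tool_rot: [1.0, 0.0, -0.0, 0.0]
force: [-2.1, 0.5, 5.5]
finger_gap: 0.689
gripper_force: 33.0
```

Call:
{"method": "move_arm", "body": {
  "targets": [
    {"dx":0,"dy":0,"dz":0,"rx":0,"ry":0,"rz":0},
    {"dx":0,"dy":0,"dz":0,"rx":0,"ry":0,"rz":0},
    {"dx":0,"dy":0,"dz":0,"rx":0,"ry":0,"rz":0},
    {"dx":0,"dy":0,"dz":0,"rx":0,"ry":0,"rz":0},
    {"dx":0,"dy":0,"dz":0,"rx":0,"ry":0,"rz":0},
    {"dx":0,"dy":0,"dz":0.6,"rx":0,"ry":0,"rz":0},
    {"dx":0,"dy":0,"dz":1,"rx":0,"ry":0,"rz":0},
    {"dx":0,"dy":0,"dz":1,"rx":0,"ry":0,"rz":0},
    {"dx":0,"dy":-0.3,"dz":1,"rx":0,"ry":0,"rz":0},
    {"dx":0,"dy":-0.8,"dz":1,"rx":0,"ry":0,"rz":0}
  ],
  "claw": 95
}}

```text
t: 31.45
tcp_pos: [0.5765, -0.0479, 0.1185]
tool_rot: [1.0, 0.001, 0.0, 0.0]
force: [0.2, 0.7, -0.4]
finger_gap: 0.947
gripper_force: 0.0
```

Call:
{"method": "move_arm", "body": {
  "targets": [
    {"dx":-0.25,"dy":-0.95,"dz":0.4,"rx":0,"ry":0,"rz":0},
    {"dx":-0.25,"dy":-0.95,"dz":0,"rx":0,"ry":0,"rz":0},
    {"dx":-0.25,"dy":-0.95,"dz":0,"rx":0,"ry":0,"rz":0},
    {"dx":-0.25,"dy":-0.95,"dz":0,"rx":0,"ry":0,"rz":0},
    {"dx":-0.25,"dy":-0.95,"dz":0,"rx":0,"ry":0,"rz":0},
    {"dx":-0.25,"dy":-0.95,"dz":0,"rx":0,"ry":0,"rz":0},
    {"dx":-0.25,"dy":-0.95,"dz":0,"rx":0,"ry":0,"rz":0},
    {"dx":-0.25,"dy":-0.95,"dz":0,"rx":0,"ry":0,"rz":0},
    {"dx":-0.25,"dy":-0.95,"dz":0,"rx":0,"ry":0,"rz":0},
    {"dx":-0.25,"dy":-0.95,"dz":0,"rx":0,"ry":0,"rz":0}
  ],
  "claw": 65
}}

```text
t: 32.7
tcp_pos: [0.5139, -0.2867, 0.1277]
tool_rot: [1.0, 0.0, 0.0, 0.0]
force: [1.3, 0.5, -0.5]
finger_gap: 0.646
gripper_force: 0.0
```

Call:
{"method": "move_arm", "body": {
  "targets": [
    {"dx":-0.25,"dy":-0.95,"dz":0,"rx":0,"ry":0,"rz":0},
    {"dx":-0.25,"dy":-0.95,"dz":0,"rx":0,"ry":0,"rz":0},
    {"dx":-0.25,"dy":-0.95,"dz":0,"rx":0,"ry":0,"rz":0},
    {"dx":-0.2,"dy":-0.95,"dz":0,"rx":0,"ry":0,"rz":0},
    {"dx":0,"dy":-0.8,"dz":0,"rx":0,"ry":0,"rz":0},
    {"dx":0,"dy":-0.2,"dz":0,"rx":0,"ry":0,"rz":0},
    {"dx":0,"dy":0,"dz":0,"rx":0,"ry":0,"rz":0},
    {"dx":0,"dy":0,"dz":0,"rx":0,"ry":0,"rz":0},
    {"dx":0,"dy":0,"dz":0,"rx":0,"ry":0,"rz":0},
    {"dx":0,"dy":0,"dz":0,"rx":0,"ry":0,"rz":0}
  ]
}}

```text
t: 33.95
tcp_pos: [0.4905, -0.4053, 0.1266]
tool_rot: [1.0, 0.001, -0.0, -0.0]
force: [-0.1, 0.5, 0.3]
finger_gap: 0.652
gripper_force: 0.0
```

```bash
python3 - <<'E'
from h import *
top=cams.snapshot("top");sc=cams.snapshot("scene")
C=[circ(.5769,-.021,.03,.03),circ(.5769,-.021,0,.029)]
D=[circ(.5772,-.2106,.061,.03),circ(.5772,-.2106,.005,.021),circ(.5798,-.2117,.061,.03)]
cv2.imwrite("pics/p2.png",np.vstack([np.hstack([tile(i,n,proj(n,[[p[0],p[1],.03]])[0],44,6,c) for i,n in((top,"top"),(sc,"scene"))]) for p,c in(((.5769,-.021),C),((.577,-.2106),D))]))
E
```

```text
(no output)
```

View pics/p2.png

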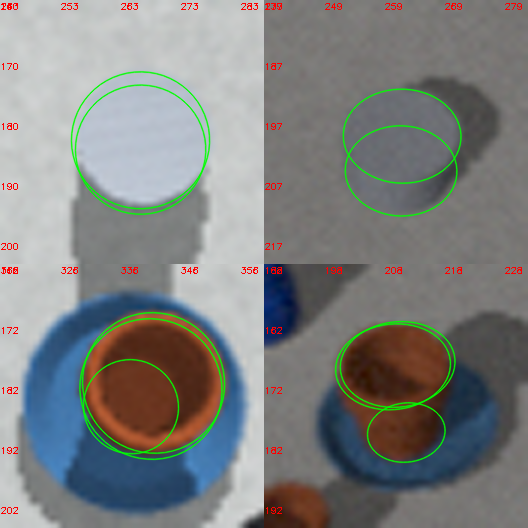

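```bash
python3 - <<'E'
from h import *
a=cv2.imread("pics/top0_raw.png")[:,:,::-1];b=cams.snapshot("top")
def fit(im,P,z,w=17):
    u,v=proj("top",[P])[0].astype(int);c=im[v-w:v+w,u-w:u+w].astype(int);d=c[:,:,2]-c[:,:,0]
    m=((d>np.percentile(d,90)/2)).astype(np.uint8);k=max(cv2.findContours(m,0,1)[0],key=cv2.contourArea)
    e=cv2.fitEllipse(k);print(np.percentile(d,90),e,world("top",e[0][0]+u-w,e[0][1]+v-w,z))
fit(a,(.499,.379,.03),.03);fit(b,(.577,-.021,.03),.03);fit(a,(.4902,-.4072,.062),.062,12)
E
```

```text
20.0 ((16.90791130065918, 17.54673194885254), (21.72012710571289, 23.56155014038086), 74.05290985107422) [0.50003847 0.38007168 0.03      ]
21.0 ((18.651348114013672, 17.676979064941406), (22.07956314086914, 22.294652938842773), 5.9848761558532715) [ 0.57738661 -0.02289739  0.03      ]
19.0 ((9.737516403198242, 13.152542114257812), (14.915950775146484, 18.875972747802734), 84.37623596191406) [ 0.48949674 -0.40117167  0.062     ]
```

Call:
{"method": "move_arm", "body": {
  "targets": [
    {"dx":-0.01,"dy":-0.07,"dz":-0.5,"rx":0,"ry":0,"rz":0},
    {"dx":0,"dy":0,"dz":-0.9,"rx":0,"ry":0,"rz":0},
    {"dx":0,"dy":0,"dz":-0.9,"rx":0,"ry":0,"rz":0},
    {"dx":0,"dy":0,"dz":-0.9,"rx":0,"ry":0,"rz":0},
    {"dx":0,"dy":0,"dz":-0.8,"rx":0,"ry":0,"rz":0},
    {"dx":0,"dy":0,"dz":-0.5,"rx":0,"ry":0,"rz":0},
    {"dx":0,"dy":0,"dz":0,"rx":0,"ry":0,"rz":0},
    {"dx":0,"dy":0,"dz":0,"rx":0,"ry":0,"rz":0},
    {"dx":0,"dy":0,"dz":0,"rx":0,"ry":0,"rz":0},
    {"dx":0,"dy":0,"dz":0,"rx":0,"ry":0,"rz":0}
  ]
}}

```text
t: 35.35
tcp_pos: [0.4904, -0.408, 0.0148]
tool_rot: [1.0, 0.0, 0.0, 0.001]
force: [-1.2, -0.4, -0.6]
finger_gap: 0.65
gripper_force: 0.0
```

Call:
{"method": "move_arm", "body": {
  "targets": [
    {"dx":0,"dy":0,"dz":0,"rx":0,"ry":0,"rz":0},
    {"dx":0,"dy":0,"dz":0,"rx":0,"ry":0,"rz":0},
    {"dx":0,"dy":0,"dz":0,"rx":0,"ry":0,"rz":0},
    {"dx":0,"dy":0,"dz":0,"rx":0,"ry":0,"rz":0},
    {"dx":0,"dy":0,"dz":0,"rx":0,"ry":0,"rz":0},
    {"dx":0,"dy":0,"dz":0,"rx":0,"ry":0,"rz":0},
    {"dx":0,"dy":0,"dz":0,"rx":0,"ry":0,"rz":0},
    {"dx":0,"dy":0,"dz":0,"rx":0,"ry":0,"rz":0},
    {"dx":0,"dy":0,"dz":0,"rx":0,"ry":0,"rz":0},
    {"dx":0,"dy":0,"dz":0,"rx":0,"ry":0,"rz":0}
  ],
  "claw": 35
}}

```text
t: 36.6
tcp_pos: [0.4902, -0.4076, 0.0147]
tool_rot: [1.0, 0.0, 0.0, 0.0]
force: [-0.5, 1.3, 5.3]
finger_gap: 0.452
gripper_force: 30.3
```

Call:
{"method": "move_arm", "body": {
  "targets": [
    {"dx":0,"dy":0,"dz":0.6,"rx":0,"ry":0,"rz":0},
    {"dx":0,"dy":0,"dz":1,"rx":0,"ry":0,"rz":0},
    {"dx":0,"dy":0,"dz":1,"rx":0,"ry":0,"rz":0},
    {"dx":0,"dy":0.4,"dz":1,"rx":0,"ry":0,"rz":0},
    {"dx":0,"dy":0.8,"dz":0.8,"rx":0,"ry":0,"rz":0},
    {"dx":0.2,"dy":0.9,"dz":0,"rx":0,"ry":0,"rz":0},
    {"dx":0.2,"dy":0.9,"dz":0,"rx":0,"ry":0,"rz":0},
    {"dx":0.2,"dy":0.9,"dz":0,"rx":0,"ry":0,"rz":0},
    {"dx":0.2,"dy":0.9,"dz":0,"rx":0,"ry":0,"rz":0},
    {"dx":0.2,"dy":0.9,"dz":0,"rx":0,"ry":0,"rz":0}
  ]
}}

```text
t: 37.85
tcp_pos: [0.5153, -0.2634, 0.1236]
tool_rot: [1.0, 0.001, -0.0, -0.0]
force: [-0.1, 0.3, -0.3]
finger_gap: 0.451
gripper_force: 30.6
```

Call:
{"method": "move_arm", "body": {
  "targets": [
    {"dx":0.25,"dy":0.9,"dz":0,"rx":0,"ry":0,"rz":0},
    {"dx":0.25,"dy":0.9,"dz":0,"rx":0,"ry":0,"rz":0},
    {"dx":0.25,"dy":0.9,"dz":0,"rx":0,"ry":0,"rz":0},
    {"dx":0.25,"dy":0.9,"dz":0,"rx":0,"ry":0,"rz":0},
    {"dx":0.25,"dy":0.9,"dz":0,"rx":0,"ry":0,"rz":0},
    {"dx":0.25,"dy":0.9,"dz":0,"rx":0,"ry":0,"rz":0},
    {"dx":0.25,"dy":0.9,"dz":0,"rx":0,"ry":0,"rz":0},
    {"dx":0.25,"dy":0.9,"dz":0,"rx":0,"ry":0,"rz":0},
    {"dx":0.25,"dy":0.9,"dz":0,"rx":0,"ry":0,"rz":0},
    {"dx":0.2,"dy":0.9,"dz":0,"rx":0,"ry":0,"rz":0}
  ]
}}

```text
t: 39.1
tcp_pos: [0.5765, -0.0385, 0.1239]
tool_rot: [1.0, 0.001, 0.0, 0.0]
force: [-0.2, -0.7, -2.0]
finger_gap: 0.45
gripper_force: 30.6
```

Call:
{"method": "move_arm", "body": {
  "targets": [
    {"dx":0,"dy":0.6,"dz":0,"rx":0,"ry":0,"rz":0},
    {"dx":0,"dy":0.1,"dz":-0.3,"rx":0,"ry":0,"rz":0},
    {"dx":0,"dy":0,"dz":-0.6,"rx":0,"ry":0,"rz":0},
    {"dx":0,"dy":0,"dz":-0.8,"rx":0,"ry":0,"rz":0},
    {"dx":0,"dy":0,"dz":-0.6,"rx":0,"ry":0,"rz":0},
    {"dx":0,"dy":0,"dz":-0.3,"rx":0,"ry":0,"rz":0},
    {"dx":0,"dy":0,"dz":-0.1,"rx":0,"ry":0,"rz":0},
    {"dx":0,"dy":0,"dz":0,"rx":0,"ry":0,"rz":0},
    {"dx":0,"dy":0,"dz":0,"rx":0,"ry":0,"rz":0},
    {"dx":0,"dy":0,"dz":0,"rx":0,"ry":0,"rz":0}
  ]
}}

```text
t: 40.35
tcp_pos: [0.5767, -0.0227, 0.0571]
tool_rot: [1.0, 0.0, 0.001, 0.0]
force: [0.8, -0.9, -0.5]
finger_gap: 0.454
gripper_force: 30.6
```

Call:
{"method": "move_arm", "body": {
  "targets": [
    {"dx":0.02,"dy":0.04,"dz":-0.14,"rx":0,"ry":0,"rz":0},
    {"dx":0,"dy":0,"dz":-0.14,"rx":0,"ry":0,"rz":0},
    {"dx":0,"dy":0,"dz":-0.12,"rx":0,"ry":0,"rz":0},
    {"dx":0,"dy":0,"dz":-0.06,"rx":0,"ry":0,"rz":0},
    {"dx":0,"dy":0,"dz":-0.03,"rx":0,"ry":0,"rz":0},
    {"dx":0,"dy":0,"dz":0,"rx":0,"ry":0,"rz":0},
    {"dx":0,"dy":0,"dz":0,"rx":0,"ry":0,"rz":0},
    {"dx":0,"dy":0,"dz":0,"rx":0,"ry":0,"rz":0},
    {"dx":0,"dy":0,"dz":0,"rx":0,"ry":0,"rz":0},
    {"dx":0,"dy":0,"dz":0,"rx":0,"ry":0,"rz":0}
  ]
}}

```text
t: 41.6
tcp_pos: [0.5766, -0.0216, 0.0447]
tool_rot: [1.0, 0.0, -0.0, -0.0]
force: [-1.7, 0.4, 5.9]
finger_gap: 0.449
gripper_force: 31.1
```

Contact is made, so I'll release, rise, and back off toward the robot so both cameras are clear.

Call:
{"method": "move_arm", "body": {
  "targets": [
    {"dx":0,"dy":0,"dz":0,"rx":0,"ry":0,"rz":0},
    {"dx":0,"dy":0,"dz":0,"rx":0,"ry":0,"rz":0},
    {"dx":0,"dy":0,"dz":0,"rx":0,"ry":0,"rz":0},
    {"dx":0,"dy":0,"dz":0,"rx":0,"ry":0,"rz":0},
    {"dx":0,"dy":0,"dz":0,"rx":0,"ry":0,"rz":0},
    {"dx":0,"dy":0,"dz":0.5,"rx":0,"ry":0,"rz":0},
    {"dx":0,"dy":0,"dz":1,"rx":0,"ry":0,"rz":0},
    {"dx":0,"dy":0,"dz":1,"rx":0,"ry":0,"rz":0},
    {"dx":0,"dy":0,"dz":1,"rx":0,"ry":0,"rz":0},
    {"dx":0,"dy":0,"dz":1,"rx":0,"ry":0,"rz":0}
  ],
  "claw": 80
}}

```text
t: 42.85
tcp_pos: [0.5769, -0.0216, 0.1586]
tool_rot: [1.0, 0.0, 0.001, 0.0]
force: [-0.0, 0.3, -0.7]
finger_gap: 0.805
gripper_force: 0.0
```

Call:
{"method": "move_arm", "body": {
  "targets": [
    {"dx":0,"dy":0.8,"dz":0.5,"rx":0,"ry":0,"rz":0},
    {"dx":0,"dy":1,"dz":0,"rx":0,"ry":0,"rz":0},
    {"dx":0,"dy":1,"dz":0,"rx":0,"ry":0,"rz":0},
    {"dx":0,"dy":1,"dz":0,"rx":0,"ry":0,"rz":0},
    {"dx":-0.3,"dy":1,"dz":0,"rx":0,"ry":0,"rz":0},
    {"dx":-0.3,"dy":1,"dz":0,"rx":0,"ry":0,"rz":0},
    {"dx":-0.3,"dy":1,"dz":0,"rx":0,"ry":0,"rz":0},
    {"dx":-0.3,"dy":1,"dz":0,"rx":0,"ry":0,"rz":0},
    {"dx":-0.3,"dy":1,"dz":0,"rx":0,"ry":0,"rz":0},
    {"dx":-0.3,"dy":1,"dz":0,"rx":0,"ry":0,"rz":0}
  ]
}}

```text
t: 44.1
tcp_pos: [0.5304, 0.2254, 0.1692]
tool_rot: [1.0, 0.001, -0.001, -0.0]
force: [0.3, -0.7, 0.1]
finger_gap: 0.8
gripper_force: 0.0
```

```bash
python3 - <<'E'
from h import *
top=cams.snapshot("top");sc=cams.snapshot("scene")
C=[circ(.577,-.022,.03,.03),circ(.577,-.022,.092,.018)]
D=[circ(.5772,-.2106,.061,.03),circ(.5772,-.2106,.014,.05)]
A=np.vstack([np.hstack([tile(i,n,proj(n,[[p[0],p[1],.04]])[0],44,6,c) for i,n in((top,"top"),(sc,"scene"))]) for p,c in(((.577,-.022),C),((.577,-.2106),D))])
cv2.imwrite("pics/p3.png",A)
cv2.imwrite("pics/full.png",cv2.resize(top[:,:,::-1],(800,600)))
E
```

```text
(no output)
```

View pics/p3.png

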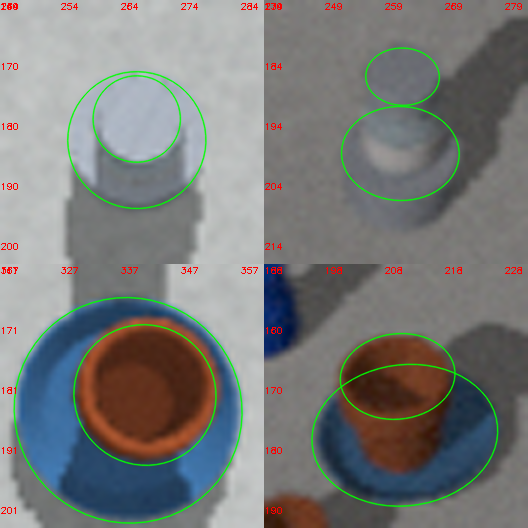

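View pics/full.png

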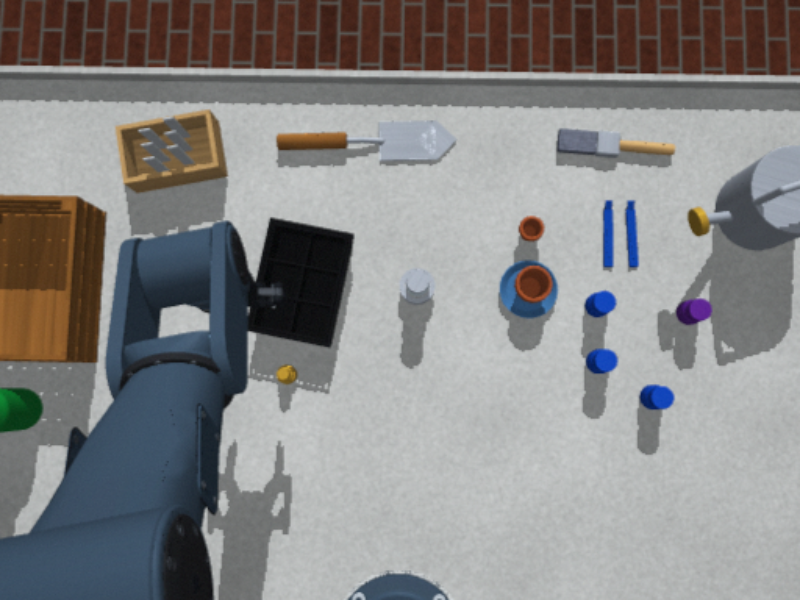

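```bash
python3 -c "
from station import order
print(order.sign_off())"
```

```text
the job is handed in; nothing more can be done
None
```

The job is handed in, in the order asked (about 44 s): all four stand upright and released, the large pot about 3 mm behind the saucer's centre, the small pot 99 mm behind the saucer, the tin within about 2 mm of midway with the jar centred on its lid, and the levers and connector untouched.

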